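# Unwind the cam lock and hold the bin lid level

## Robot

A 6-joint arm with a two-finger parallel gripper is mounted at the origin on the work surface. World frame = base frame: x ahead of the robot, y to its left, z up, the work surface at z = 0. Lengths are in mm, angles in rad, forces in N, time in s.
With the tool pointing down it reaches from about 400 to 925 mm from the base axis. Payload 12.5 kg.
Tool frame: the origin (TCP) lies midway between the tips of the shut fingers; the grasp point (between the pads) lies 19 mm behind it (env.pinch_z is the z of the grasp point in the tool frame, in mm); z points along the fingers, y is the line along which they close (so a half turn about z gives the same grasp; the last joint's range is limited). The gripper opens to 95 mm and grips with 3 to 60 N. Pads are 20 mm wide; open, the fingers measure 119 mm over their backs; the gripper's body (75 mm by 180 mm) begins 59 mm behind the grasp point.
Start: joints at [1.185, 0.491, 1.559, -0, 1.092, -0.106], TCP at [172.586, 600.72, 186.061] pointing down, gripper open.
Joint ranges: [-3.1, 3.1], [-0.84, 2.19], [0.05, 2.79], [-1.13, 4.28], [0.06, 2.93], [-2.69, 2.69]. Speed limits (rad/s): [2.22, 2.22, 2.79, 3.14, 3.14, 3.14].

## Interface

Orientations are given as [roll, pitch, yaw] about the fixed x, y, z axes, in that order (R = Rz(yaw) Ry(pitch) Rx(roll)).
In Python, from cell import env, eyes gives the robot as it stands.
- The arm moves only by the shell command python3 -m inch 'ROWS'. ROWS is JSON, a list of rows, each a list of 3 entries, a list of its own where there are three numbers: the shift along the tool's x, y, z in units of 60 mm (1.0 is 60 mm), then the turn about the tool's z in units of 5 degrees (1.0 is 5 degrees), then the closure, from -1 (fully open) to 1 (shut). In form: [[[tx, ty, tz], turn, claw], ...]. A call has exactly 10 rows; each row shifts and turns the commanded pose from where the row before left it, along the tool's axes as they then stand; what a row does not reach is not made up. A row lasts 1/8 s, in which the tool goes at most 62.5 mm and 10.7 degrees, less where a joint would pass 70% of its speed; a pose out of reach is approached as far as the arm can. A call is refused whole if a number of a shift passes 1 or a number of a turn 1, either way. A call with a gripper value outside its range is refused whole. The fingers move at their own pace and stop on an object; the grip force is fixed at half the most. Time passes only in rows, so rows that do not move let the fingers close, or fill a call up. It gives the time, the measured TCP pose, the force, the opening and the grip force at its end, in the units of the state.
- env.state(): the state, without advancing time (a new reading comes with each control period).
- eyes.read_camera(name): name is "side" or "top"; returns a dict with "pixels" (480x640x3 uint8, red, green, blue), "fx", "fy", "cx", "cy" (pixels), "distortion" ([k1, k2, p1, p2, k3] as OpenCV has them; the pictures are not rectified), "extrinsics" (4x4, takes a point from world to camera coordinates). Camera axes: x right, y down, z forward; pixel columns grow to the right and rows downward; lengths in mm; the calibration is good to about 2 mm. A picture is of the moment at which its call begins. There is no depth.
- env.job_done(): hands the job in; it is judged then, once.
Trained networks look in a picture, given as the dict that the camera call returned (one of the last four; its "shot" number tells which), for a name from the list of things; names that differ only in an ending like _2 or _b are one class to them, and where a whole thing is asked for, a point or a joint stands for the part that bears it (a point fixed in the world has none). Each returns a list of dicts, best first, with "score" (0 to 1); they miss things now and then, are a little off and sometimes report something else, mostly with a low value. They report only what shows in the picture. A call takes as long as a camera call.
- eyes.boxes_of(name, picture): "centre" ([row, column] in pixels, amid what is visible of it).
- eyes.cut_out(name, picture): "mask" (480x640 bool, what is visible of it) and "centre" ([row, column] in pixels, amid what is visible of it).
- eyes.spot_point(name, picture): "centre" ([row, column] in pixels: a listed point, or the origin of a listed thing).
The state is a dict: "t": time; "joints": joint angles; "qvel": joint speeds; "tau": joint torques, N m; "eef_pos": TCP position; "tcp_rot": TCP orientation; "ft_force": force on the tool from outside, world axes, zero at the start; "moment": the same for the moment, N m; "opening": opening from 0.0 (shut) to 1.0 (fully open); "grip_force": force on a finger pad.
Only numpy, scipy, OpenCV 4.12 (cv2) and the standard library are available. Lean on these libraries where they do the work, as an engineer would, in place of code of your own. Each camera call takes 0.05 s, during which the arm holds its last target. There are 200 camera calls.

## Task

The lid of the small grey steel bin is held shut by the steel tongue of a geared cam lock: wind its hand crank two full turns counter-clockwise (seen from above), so that the tongue swings right off the lid. Then take the lid by its bridge handle, lift it straight up, keeping it level all the way, and finish while still holding it steady and level in the gripper about 10 cm above its seat over the bin, with the three brass bushes still standing in its tray. Leave the switch housing, the striker plate and the red lock lever where they lie.

Things in the scene. Friction and masses are not known exactly. Their poses are not given: they have to be found in the camera images.
- station: Fixed base plate (170 x 275 x 6 mm) with an open grey bin and a grey gearbox. Origin: on the table; z up, y from gearbox to bin. Bin: 150 (x) x 130 (y) mm outside, centred at y = +60, rim 90 mm above the table, walls 3. Gearbox: 70 (x) x 105 (y) mm, y = -125 to -20, top 95 mm high; tongue pivot at y = -35, crank axis at y = -90 mm, both at x = 0, vertical.
- bin_mouth (a point): Centre of the bin's mouth at the height of its rim (90 mm above the table); axes as the station's.
- crank_axis (a point): Point on the crank's vertical axis at the height of crank_grip (150 mm above the table); axes as the station's.
- crank_grip (a point): On the centreline of the crank handle, 11 mm below its top, 150 mm above the table, 40 mm from the crank's axis. Handle: upright black cylinder, 18 mm diameter, 125 to 161 mm above the table, spinning freely on its pin (the gripper need not turn with it). The arm below it may point any way at the start. The point's axes spin: use its position. Turning takes about 1 N.
- crank (a joint): Crank angle, rad; 0 at the start, grows counter-clockwise seen from above. Two full turns (12.57) bring the tongue right off the lid; the stop is at 12.9. It stays where it is left.
- tongue (a joint): Angle of the lock's tongue, rad, always 1/8 of the crank's: 0 = over the lid's edge (shut), 1.57 = along the station's -x, clear of the lid (open). A flat steel bar 18 mm wide, 5 mm thick, reaching 50 mm from its pivot, underside 2.5 mm above the lid's lip: a shut tongue stops the lid.
- lid: Loose grey steel tray lid, 150 (x) x 130 (y) mm, about 0.3 kg. Origin: centre of the underside of its 4 mm plate, which rests on the bin's rim; z up, axes as the station's at the start. A lip 5 mm high runs round its top; ribs 8 mm deep below sit in the bin with about 2.5 mm play: lift straight up. The bushes stand on the plate at y about +42 mm.
- lid_handle (a point): Middle of the lid's bridge handle: a level steel bar 100 mm long along the lid's x, 14 mm wide (y), 20 mm high (40 to 60 mm above the lid's underside), on two posts at x = +-42 mm; this point is 50 mm above the lid's underside, 140 mm above the table at the start. Grip it across its width.
- bush1: Loose brass spacer bush standing on the lid, 22 mm in diameter, 10 mm bore, 16 mm high, 40 g. Origin: centre of its underside, z along its bore.
- bush2: Loose brass spacer bush standing on the lid, 22 mm in diameter, 10 mm bore, 16 mm high, 40 g. Origin: centre of its underside, z along its bore.
- bush3: Loose brass spacer bush standing on the lid, 22 mm in diameter, 10 mm bore, 16 mm high, 40 g. Origin: centre of its underside, z along its bore.
- switch_housing: Bystander on the table: loose cream plastic housing, 60 x 90 x 45 mm. Origin: centre of its underside.
- striker_plate: Bystander on the table: loose flat zinc plate with a slot, 40 x 110 x 6 mm. Origin: centre of its underside.
- lock_lever: Bystander on the table: loose red-painted lever lying flat, a hub 36 mm in diameter and 20 mm high with an arm reaching 110 mm along its +x. Origin: underside of the hub's centre.

How it is judged (in metres and radians):
On the way, in this order (a step that is already met when the one before it is completed fails the run):
1. the crank is wound two full turns (at least 11.9 rad) with the lid still on its seat (value of joint crank above 11.9 rad and value of joint tongue above 1.4 rad and distance between lid and bin_mouth below 0.012 m), for 0.2 s.
2. the lid is gripped by the fingers and lifted clear of the bin (z of lid in the frame of bin_mouth above 0.02 m and contact force between lid and the fingers above 1 N and contact force between lid and station below 0.2 N), for 0.2 s.
At the end, for the whole second after the job is handed in: Crank over 11.6 rad, tongue over 1.35; fingers hold the lid, touching neither station nor bystander, 60-160 mm above its seat, within 50 mm sideways, level to 0.1 rad, still (0.02 m/s, 0.15 rad/s); all bushes upright in its tray; bystanders within 30 mm of their start (value of joint crank above 11.6 rad and value of joint tongue above 1.35 rad and z of lid in the frame of bin_mouth between 0.06 and 0.16 m and horizontal distance between lid and bin_mouth below 0.05 m and angle between lid's own z axis and vertical below 0.1 rad and linear speed of lid below 0.02 m/s and angular speed of lid below 0.15 rad/s and contact force between lid and the fingers above 1 N and contact force between lid and station below 0.2 N and contact force between lid and switch_housing below 0.2 N and contact force between lid and striker_plate below 0.2 N and contact force between lid and lock_lever below 0.2 N and z of bush1 in the frame of lid between -0.002 and 0.012 m and angle between each of bush1, bush2, bush3's own z axis and vertical below 0.2 rad and distance between each of bush1, bush2, bush3 and lid below 0.105 m and z of bush2 in the frame of lid between -0.002 and 0.012 m and z of bush3 in the frame of lid between -0.002 and 0.012 m and distance of each of switch_housing, striker_plate, lock_lever from where it was at the start of the episode below 0.03 m); the arm keeps its last pose, push and grip.
It fails at once if the lid is tipped by more than 0.2 rad (angle between lid's own z axis and vertical above 0.2 rad).
It fails at once if a bush falls over or leaves the tray (angle between any of bush1, bush2, bush3's own z axis and vertical above 0.6 rad or distance between any of bush1, bush2, bush3 and lid above 0.12 m).
It fails at once if the switch housing is moved by more than 30 mm (distance of switch_housing from where it was at the start of the episode above 0.03 m).
It fails at once if the striker plate is moved by more than 30 mm (distance of striker_plate from where it was at the start of the episode above 0.03 m).
It fails at once if the lock lever is moved by more than 30 mm (distance of lock_lever from where it was at the start of the episode above 0.03 m).
It also fails if it takes over 72 s, if anything falls off the work surface, if the arm or the gripper's body presses on something with over 40 N, if the wrist force passes 120 N, or if a joint passes its speed limit or range.

## Working session

There is one attempt and no reset: what is moved stays moved. The work goes in short steps, Python scripts to look and compute and a shell command to move; the robot and the scene stay as the last step left them, time stands still between calls to the robot, and variables do not carry over. Pictures are saved under pics/ and viewed, at most 11 in all, crops included, and the job is handed in when it is done.

```bash
ls; mkdir -p pics
cat > h.py <<'E'
from cell import env, eyes
import numpy as np, cv2
def ray(p,rc):
    K=np.array([[p["fx"],0,p["cx"]],[0,p["fy"],p["cy"]],[0,0,1.]])
    u=cv2.undistortPoints(np.array([[[rc[1],rc[0]]]],float),K,np.array(p["distortion"],float)).ravel()
    E=np.array(p["extrinsics"]);R,t=E[:3,:3],E[:3,3]
    d=R.T@np.array([u[0],u[1],1.]);return -R.T@t,d/np.linalg.norm(d)
def atz(p,rc,z):
    o,d=ray(p,rc);return o+d*(z-o[2])/d[2]
def tri(a,ra,b,rb):
    A=np.zeros((3,3));v=np.zeros(3)
    for p,rc in((a,ra),(b,rb)):
        o,d=ray(p,rc);M=np.eye(3)-np.outer(d,d);A+=M;v+=M@o
    return np.linalg.solve(A,v)
def save(p,n): cv2.imwrite("pics/"+n,p["pixels"][:,:,::-1])
E
python3 - <<'E'
from h import *
np.set_printoptions(precision=1,suppress=True)
T=eyes.read_camera("top");S=eyes.read_camera("side");save(T,"t0.png");save(S,"s0.png")
H={"bin_mouth":90,"crank_axis":150,"crank_grip":150,"lid_handle":140,"lid":90,"station":0,"bush1":94,"switch_housing":0,"striker_plate":0,"lock_lever":0}
for n,z in H.items():
    a=eyes.spot_point(n,T);b=eyes.spot_point(n,S)
    print(n,[(round(x["score"],2),np.round(x["centre"]),atz(T,x["centre"],z)) for x in a[:3]],"S",[(round(x["score"],2),np.round(x["centre"]),atz(S,x["centre"],z)) for x in b[:3]])
    if a and b: print("   tri",tri(T,a[0]["centre"],S,b[0]["centre"]))
s=env.state();print(s["eef_pos"],s["tcp_rot"],s["opening"],env.pinch_z)
E
```

```text
pics
bin_mouth [] S [(0.35, array([202., 313.]), array([659.5, 142.9,  90. ]))]
crank_axis [(0.66, array([197., 350.]), array([548.4, -89.9, 150. ]))] S [(0.83, array([224., 358.]), array([545.4, -79.6, 150. ]))]
   tri [543.7 -86.3 154.2]
crank_grip [(0.53, array([201., 364.]), array([ 539.5, -120.8,  150. ]))] S [(0.59, array([231., 371.]), array([ 537.3, -115.7,  150. ]))]
   tri [ 537.1 -118.8  151.9]
lid_handle [(0.59, array([182., 275.]), array([582. ,  65.3, 140. ]))] S [(0.93, array([204., 314.]), array([575.5,  62.3, 140. ]))]
   tri [582.   66.4 136.7]
lid [(0.95, array([191., 278.]), array([579.4,  63.2,  90. ]))] S [(0.3, array([202., 314.]), array([662.8, 141.5,  90. ]))]
   tri [563.8  56.4 149.6]
station [(0.74, array([210., 307.]), array([560. ,  -0.5,   0. ])), (0.6, array([170., 267.]), array([659.1,  96.9,   0. ]))] S [(0.8, array([271., 332.]), array([564.8,   5.2,   0. ]))]
   tri [558.5  -0.4   5.2]
bush1 [(0.64, array([182., 258.]), array([598.5, 106.4,  94. ])), (0.49, array([172., 265.]), array([622.2,  90.9,  94. ])), (0.42, array([205., 256.]), array([544.9, 109.1,  94. ]))] S [(0.54, array([208., 316.]), array([634.4, 109.7,  94. ])), (0.44, array([223., 285.]), array([536.2, 111.8,  94. ])), (0.39, array([211., 305.]), array([608.7, 119.5,  94. ]))]
   tri [603.1  97.  106.9]
switch_housing [(0.9, array([229., 174.]), array([511.4, 315.4,   0. ])), (0.54, array([185., 258.]), array([621.8, 117.3,   0. ]))] S [(0.63, array([236., 221.]), array([516.4, 314.6,   0. ]))]
   tri [512.8 313.5   1.7]
striker_plate [(0.7, array([320., 176.]), array([300.6, 298.4,   0. ]))] S [(0.81, array([272., 147.]), array([305.5, 313.7,   0. ]))]
   tri [298.7 296.9   9.8]
lock_lever [(0.55, array([252., 440.]), array([ 456.8, -316.8,    0. ]))] S []
[172.6 600.7 186.1] [3.1 0.  2.9] 0.9970569014043714 -18.8
```

View pics/t0.png

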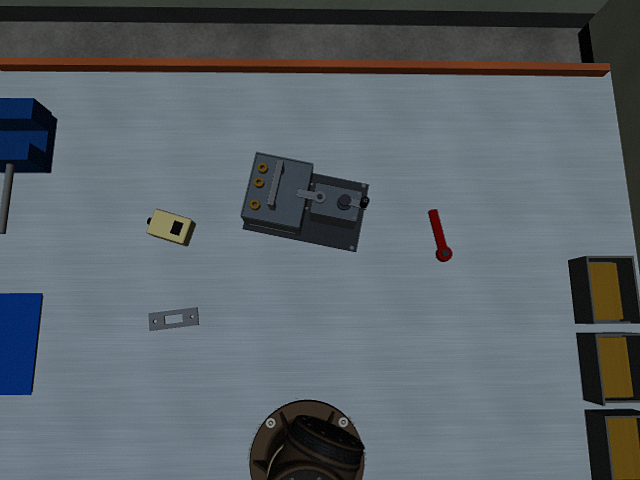

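View pics/s0.png

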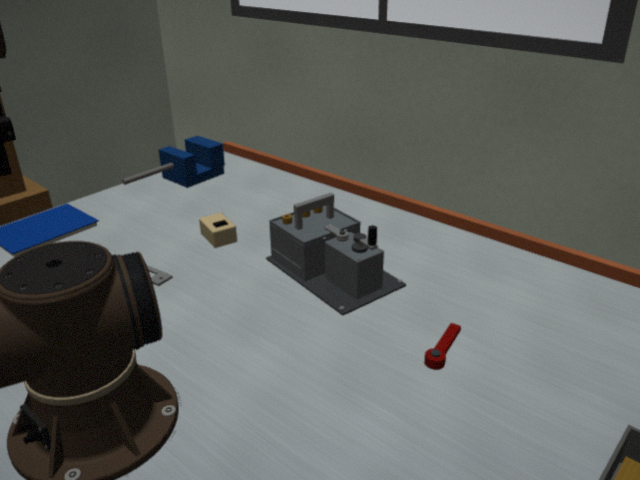

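The top view shows the station near (305,200), with the bin and brass bushes on its left, the crank at (350,200) with its black handle at (364,202), and the tongue at (312,196) over the lid. The bystanders are well clear of it. Next I fit the station pose to all the points.

```bash
cat > fit.py <<'E'
from h import *
from scipy.optimize import least_squares
np.set_printoptions(precision=3,suppress=True)
P={"crank_axis":(0,-90,150),"lid_handle":(0,60,140),"lid":(0,60,90),"station":(0,0,0),"bin_mouth":(0,60,90),"crank_grip":None}
obs=[]
for k in range(2):
  for c in("top","side"):
    p=eyes.read_camera(c)
    for n in P:
        for x in eyes.spot_point(n,p)[:1]:
            if x["score"]>.25: obs.append((n,c,p,x["centre"],x["score"]))
def loc(v,n):
    q=P[n] if P[n] else (40*np.cos(v[3]),-90+40*np.sin(v[3]),150)
    c,s=np.cos(v[2]),np.sin(v[2]);return np.array([v[0]+c*q[0]-s*q[1],v[1]+s*q[0]+c*q[1],q[2]])
def proj(p,X):
    K=np.array([[p["fx"],0,p["cx"]],[0,p["fy"],p["cy"]],[0,0,1.]]);E=np.array(p["extrinsics"])
    return cv2.projectPoints(np.array([X],float),cv2.Rodrigues(E[:3,:3])[0],E[:3,3],K,np.array(p["distortion"],float))[0].ravel()[::-1]
f=lambda v:np.concatenate([(proj(p,loc(v,n))-rc)*s for n,c,p,rc,s in obs])
r=least_squares(f,[560,0,-.23,-1.5],loss="soft_l1");v=r.x
print(v)
for n,c,p,rc,s in obs: print(n,c,round(s,2),np.array(rc)-proj(p,loc(v,n)))
for n in P: print(n,loc(v,n))
s=env.state();print(s["eef_pos"],s["tcp_rot"])
R=cv2.Rodrigues  # tool axes
from scipy.spatial.transform import Rotation as Ro
M=Ro.from_euler("xyz",s["tcp_rot"]).as_matrix();print(M)
d=loc(v,"crank_grip")-s["eef_pos"];print("dw",d,"tool",M.T@d)
print("yaw of station y",np.arctan2(np.cos(v[2]),-np.sin(v[2])),"tool y",np.arctan2(M[1,1],M[0,1]))
E
python3 fit.py
```

```text
[566.221   5.561  -0.201  -1.724]
crank_axis top 0.58 [55.429 95.795]
lid_handle top 0.76 [-1.34  -3.232]
lid top 0.65 [ 0.573 -1.879]
station top 0.96 [-0.289  0.315]
crank_grip top 0.65 [ 1.425 -0.132]
crank_axis side 0.89 [ 0.075 -0.549]
lid_handle side 0.97 [2.775 1.591]
lid side 0.78 [-0.193 -5.838]
station side 0.68 [-0.078 -0.709]
crank_grip side 0.51 [-0.75  0.96]
crank_axis top 0.64 [-0.571 -1.405]
lid_handle top 0.85 [-4.14  -0.032]
lid top 0.89 [0.873 1.121]
station top 0.88 [-0.189  1.115]
crank_grip top 0.6 [0.025 0.368]
crank_axis side 0.94 [-1.125  0.351]
lid_handle side 0.95 [-0.225 -0.809]
lid side 0.71 [-0.893 -2.238]
station side 0.91 [-0.378  0.791]
crank_grip side 0.75 [1.35 0.56]
crank_axis [548.253 -82.628 150.   ]
lid_handle [578.199  64.353 140.   ]
lid [578.199  64.353  90.   ]
station [566.221   5.561   0.   ]
bin_mouth [578.199  64.353  90.   ]
crank_grip [ 534.377 -120.144  150.   ]
[172.581 600.701 186.052] [3.142 0.    2.862]
[[-0.961  0.276  0.   ]
 [ 0.276  0.961  0.   ]
 [-0.     0.    -1.   ]]
dw [ 361.796 -720.844  -36.052] tool [-546.787 -592.907   36.033]
yaw of station y 1.3698056823429425 tool y 1.2910121706184348
```

```bash
python3 -m inch '[[[0,0,-0.5],-0.9,-1],[[-0.43,-0.55,0],0,-1],[[-0.43,-0.55,0],0,-1],[[-0.43,-0.55,0],0,-1],[[-0.43,-0.55,0],0,-1],[[-0.43,-0.55,0],0,-1],[[-0.43,-0.55,0],0,-1],[[-0.43,-0.55,0],0,-1],[[-0.43,-0.55,0],0,-1],[[-0.43,-0.55,0],0,-1]]'; python3 -m inch '[[[-0.43,-0.55,0],0,-1],[[-0.43,-0.55,0],0,-1],[[-0.43,-0.55,0],0,-1],[[-0.43,-0.55,0],0,-1],[[-0.43,-0.55,0],0,-1],[[-0.43,-0.55,0],0,-1],[[-0.43,-0.55,0],0,-1],[[-0.43,-0.55,0],0,-1],[[-0.43,-0.55,0],0,-1],[[0,0,0],0,-1]]'
python3 fit.py | tail -13 ; python3 -c "
from h import *
p=eyes.read_camera('side');t=eyes.read_camera('top')
a=p['pixels'][130:310,230:450];b=t['pixels'][130:310,230:450]
cv2.imwrite('pics/a.png',cv2.resize(np.hstack([a,b])[:,:,::-1],None,fx=1.8,fy=1.8,interpolation=3))"
```

```text
t: 3.75
eef_pos: [341.2, 262.1, 216.3]
tcp_rot: [3.141, 0.0, 2.94]
ft_force: [0.4, 0.5, 0.6]
opening: 0.999
grip_force: 0.0
t: 5.0
eef_pos: [509.6, -76.1, 215.7]
tcp_rot: [-3.142, 0.0, 2.938]
ft_force: [-1.0, -0.8, -0.2]
opening: 1.001
grip_force: 0.0
crank_grip side 0.48 [ 2.92  31.113]
crank_axis [547.836 -80.701 150.   ]
lid_handle [579.778  65.859 140.   ]
lid [579.778  65.859  90.   ]
station [567.001   7.235   0.   ]
bin_mouth [579.778  65.859  90.   ]
crank_grip [510.655 -65.952 150.   ]
[508.871 -74.128 216.001] [3.142 0.    2.94 ]
[[-0.98  0.2   0.  ]
 [ 0.2   0.98  0.  ]
 [-0.    0.   -1.  ]]
dw [  1.783   8.176 -66.001] tool [-0.112  8.362 66.002]
yaw of station y 1.3562099662484481 tool y 1.3695307217185204
```

View pics/a.png

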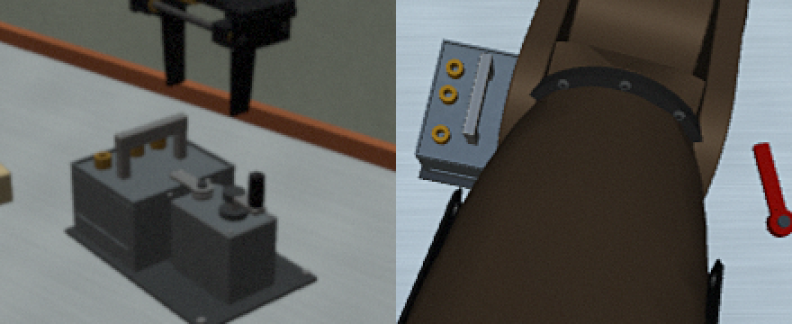

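The side crop shows the gripper open above and behind the station, the crank handle (about x 257, y 190 in the crop) free and the gearbox clear. I'll refine the handle's position from its black pixels in the first pictures.

Run:
```python
from h import *
np.set_printoptions(precision=1,suppress=True)
T=eyes.read_camera("top");S=eyes.read_camera("side")
c=[]
for p,f,(r,k) in((T,"t0.png",(201,364)),(S,"s0.png",(235,372))):
    g=cv2.imread("pics/"+f).max(2)[r-20:r+20,k-20:k+20]
    n,l,st,ce=cv2.connectedComponentsWithStats((g<35).astype(np.uint8))
    i=[j for j in range(1,n) if st[j,4]>20]
    for j in i: print(f,st[j]+[k-20,r-20,0,0,0],ce[j]+[k-20,r-20])
    j=min(i,key=lambda j:np.linalg.norm(ce[j]-20)); c.append((ce[j]+[k-20,r-20])[::-1])
print(tri(T,c[0],S,c[1]),atz(T,c[0],143),atz(S,c[1],143))
```

```text
t0.png [359 195  10  18  82] [363.2 202.9]
s0.png [368 227   8  18 121] [371.9 235.9]
s0.png [353 248  14   4  27] [359.6 250.1]
[ 537.4 -119.   140.4] [ 537. -119.  143.] [ 533.  -121.6  143. ]
```

```bash
python3 -m inch '[[[-0.29,-0.33,0],0,-1],[[-0.3,-0.33,0],0,-1],[[0,0,0],0,-1],[[0,0,0.2],0,-1],[[0,0,0.24],0,-1],[[0,0,0.24],0,-1],[[0,0,0.24],0,-1],[[0,0,0.24],0,-1],[[0,0,0.24],0,-1],[[0,0,0],0,-1]]'; python3 -c "
from h import *
p=eyes.read_camera('side')
a=p['pixels'][170:300,290:450]
cv2.imwrite('pics/b.png',cv2.resize(a[:,:,::-1],None,fx=4,fy=4,interpolation=3))"
```

```text
t: 7.85
eef_pos: [535.2, -119.9, 130.8]
tcp_rot: [3.141, -0.002, 2.94]
ft_force: [0.2, 0.0, 0.5]
opening: 0.999
grip_force: 0.0
```

View pics/b.png

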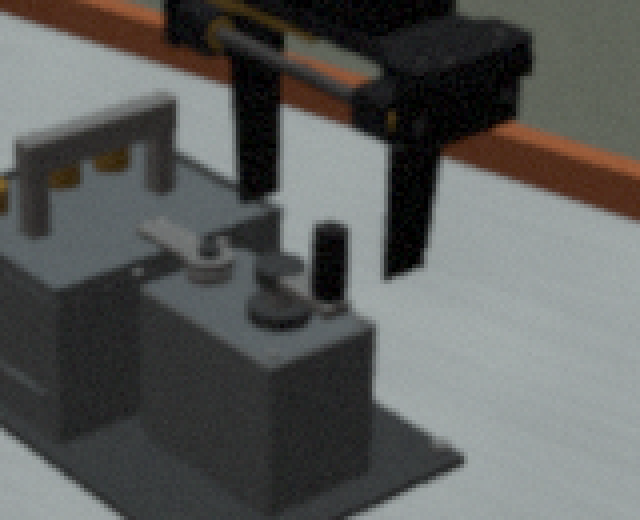

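The handle (330,228–305 in the crop) is centred sideways between the finger tips at (258,200) and (410,275). The tips look too high in the picture, though, so I'll check against the projected TCP.

Run:
```python
from h import *
np.set_printoptions(precision=1,suppress=True)
p=eyes.read_camera("side")
K=np.array([[p["fx"],0,p["cx"]],[0,p["fy"],p["cy"]],[0,0,1.]]);E=np.array(p["extrinsics"])
t=np.array([.2,.98,0]);c=np.array([535.2,-119.9,131.])
pts=[c,c+47*t,c-47*t,c+[0,0,30],c+60*t,c-60*t,[548,-82,150]]
q=cv2.projectPoints(np.array(pts,float),cv2.Rodrigues(E[:3,:3])[0],E[:3,3],K,np.array(p["distortion"],float))[0].reshape(-1,2)
print((q-[290,170])*4)
print("cam",-E[:3,:3].T@E[:3,3])
for cc in [(228,330),(305,330)]:
    rc=(170+cc[0]/4,290+cc[1]/4);print(atz(p,rc,161),atz(p,rc,125))
for cc in [(198,258),(275,400)]:
    rc=(170+cc[0]/4,290+cc[1]/4);print(atz(p,rc,131))
```

```text
[[326.8 283.2]
 [262.6 247.3]
 [395.  321.3]
 [328.7 227.1]
 [245.5 237.8]
 [414.6 332.2]
 [280.8 215.1]]
cam [-260.1 -693.7  664.8]
[ 534.8 -121.   161. ] [591.6 -80.  125. ]
[ 475.3 -165.2  161. ] [ 527.8 -127.5  125. ]
[585.6 -38.7 131. ]
[ 564.  -141.9  131. ]
```

The handle is where expected, about (534,-121). The open tips sit higher because the fingers swing down as they close. So I'll close.

```bash
python3 -m inch '[[[0,0,0],0,1],[[0,0,0],0,1],[[0,0,0],0,1],[[0,0,0],0,1],[[0,0,0],0,1],[[0,0,0],0,1],[[0,0,0],0,1],[[0,0,0],0,1],[[0,0,0],0,1],[[0,0,0],0,1]]'; python3 -c "
from h import *
p=eyes.read_camera('side')
a=p['pixels'][170:300,290:450]
cv2.imwrite('pics/c.png',cv2.resize(a[:,:,::-1],None,fx=4,fy=4,interpolation=3))"
```

```text
t: 9.2
eef_pos: [536.1, -119.9, 132.6]
tcp_rot: [3.141, 0.001, 2.94]
ft_force: [-0.5, 2.2, 5.0]
opening: 0.024
grip_force: 2.5
```

View pics/c.png

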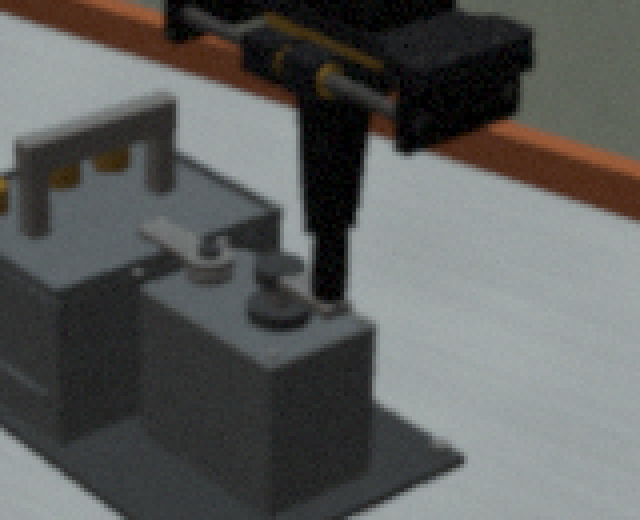

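The fingers closed fully (opening 0.024), and their tips end at crop y=228, which is the handle's top. So they are either above or behind the handle, and a top view should tell which.

Run:
```python
from h import *
np.set_printoptions(precision=1,suppress=True)
p=eyes.read_camera("top");s=env.state();print(s["eef_pos"],s["ft_force"],s["moment"],s["grip_force"],s["opening"],s["joints"])
print("cam",-np.array(p["extrinsics"])[:3,:3].T@np.array(p["extrinsics"])[:3,3])
a=p['pixels'][130:330,240:480]
cv2.imwrite('pics/d.png',cv2.resize(a[:,:,::-1],None,fx=3,fy=3,interpolation=3))
```

```text
[ 536.1 -120.   132.6] [0.7 1.4 6.4] [ 0.1 -0.1 -0. ] 2.6803680110606365 0.005532360695068077 [-0.3  0.4  1.8  0.   0.9 -1.7]
cam [ 295.5   -7.2 1017.9]
```

View pics/d.png

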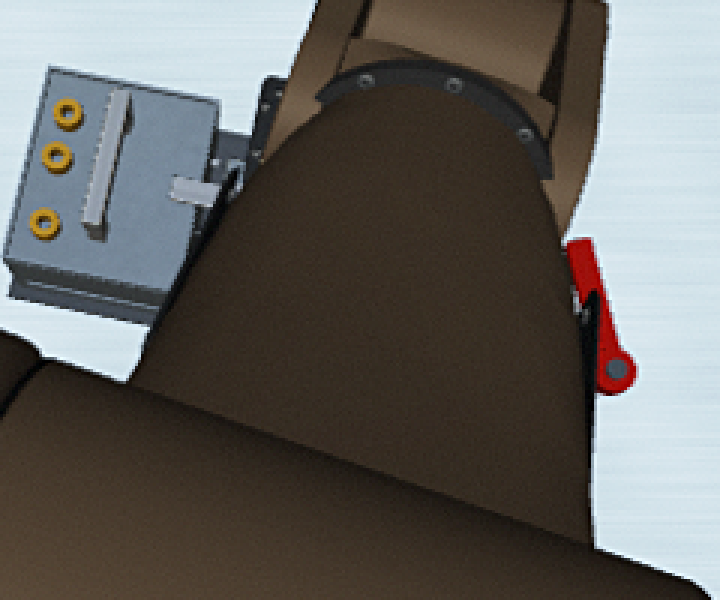

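Run:
```python
from h import *
np.set_printoptions(precision=1,suppress=True)
p=eyes.read_camera("top")
for z in (209,240,270,300): print(z,atz(p,(130+77/3,240+263/3),z),atz(p,(130+115/3,240+253/3),z))
c=np.array([536,-120,0.]);t=np.array([.2,.98,0]);x=np.array([.98,-.2,0])
print(c+90*t+37.5*x,c+90*t-37.5*x)
```

```text
209 [614.8 -42.8 209. ] [588.6 -36.1 209. ]
240 [602.5 -41.5 240. ] [577.4 -35.  240. ]
270 [590.7 -40.1 270. ] [566.5 -33.9 270. ]
300 [578.9 -38.8 300. ] [555.6 -32.8 300. ]
[590.8 -39.3   0. ] [517.2 -24.3   0. ]
```

In plan the gripper is where it reports itself (body corner at y≈-40), so the tips really are about 26 mm higher than the reading and slid onto the handle's top. I'll lift, open, then descend lower and watch the force.

```bash
python3 -m inch '[[[0,0,-0.2],0,-1],[[0,0,0],0,-1],[[0,0,0],0,-1],[[0,0,0],0,-1],[[0,0,0],0,-1],[[0,0,0],0,-1],[[0,0,0],0,-1],[[0,0,0.2],0,-1],[[0,0,0.2],0,-1],[[0,0,0],0,-1]]'
python3 - <<'E'
from h import *
p=eyes.read_camera('side')
a=p['pixels'][170:300,290:450]
cv2.imwrite('pics/e.png',cv2.resize(a[:,:,::-1],None,fx=4,fy=4,interpolation=3))
E
```

```text
t: 10.6
eef_pos: [535.0, -119.8, 118.6]
tcp_rot: [3.141, -0.002, 2.94]
ft_force: [-0.6, -0.1, -0.3]
opening: 0.976
grip_force: 0.0
```

View pics/e.png

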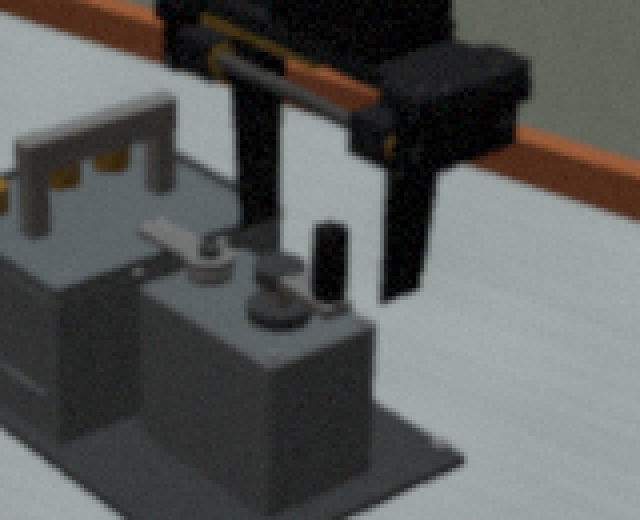

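The fingers now straddle the handle; the right tip is at (400,298) in the crop, about 13 mm too high still. I'll go 12 mm lower, then close.

```bash
python3 -m inch '[[[0,0,0.1],0,-1],[[0,0,0.1],0,-1],[[0,0,0],0,1],[[0,0,0],0,1],[[0,0,0],0,1],[[0,0,0],0,1],[[0,0,0],0,1],[[0,0,0],0,1],[[0,0,0],0,1],[[0,0,0],0,1]]'
python3 - <<'E'
from h import *
p=eyes.read_camera('side')
a=p['pixels'][170:300,290:450]
cv2.imwrite('pics/f.png',cv2.resize(a[:,:,::-1],None,fx=4,fy=4,interpolation=3))
E
```

```text
t: 11.9
eef_pos: [535.6, -120.0, 108.0]
tcp_rot: [3.141, 0.0, 2.94]
ft_force: [0.1, 0.5, 0.1]
opening: 0.216
grip_force: 0.0
```

View pics/f.png

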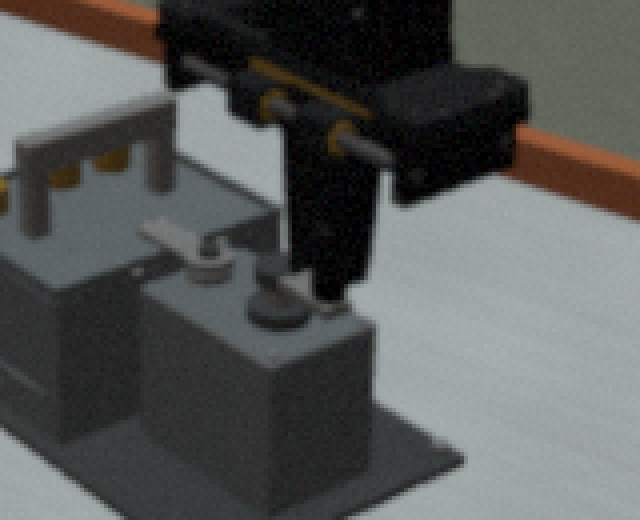

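The fingers now straddle the handle properly and are almost closed on it. Next I finish closing and work out the circle steps in tool axes.

```bash
python3 -m inch '[[[0,0,0],0,1],[[0,0,0],0,1],[[0,0,0],0,1],[[0,0,0],0,1],[[0,0,0],0,1],[[0,0,0],0,1],[[0,0,0],0,1],[[0,0,0],0,1],[[0,0,0],0,1],[[0,0,0],0,1]]'
python3 - <<'E'
from h import *
s=env.state();g=s["eef_pos"][:2];ax=np.array([548,-82.5]);d=np.array(g)-ax
print(g,np.hypot(*d)); yaw=s["tcp_rot"][2]
psi=np.degrees(np.arctan2(d[1],d[0])-(yaw-np.pi/2));print("psi",psi)
a=np.radians(psi+18*np.arange(21))
print(np.round(np.c_[np.diff(np.sin(a)),np.diff(np.cos(a))]*40/60,3).tolist())
E
```

```text
t: 13.2
eef_pos: [535.7, -119.6, 108.0]
tcp_rot: [3.141, 0.0, 2.94]
ft_force: [2.0, 4.9, 0.3]
opening: 0.181
grip_force: 30.0
[ 535.70241985 -119.64916531] 39.131712976895585
psi -186.78417094491238
[[-0.208, 0.008], [-0.196, 0.072], [-0.164, 0.129], [-0.116, 0.173], [-0.057, 0.201], [0.008, 0.208], [0.072, 0.196], [0.129, 0.164], [0.173, 0.116], [0.201, 0.057], [0.208, -0.008], [0.196, -0.072], [0.164, -0.129], [0.116, -0.173], [0.057, -0.201], [-0.008, -0.208], [-0.072, -0.196], [-0.129, -0.164], [-0.173, -0.116], [-0.201, -0.057]]
```

Gripped: the opening gives 17 mm and the grip force is 30 N. Winding the first half turn.

```bash
python3 -m inch '[[[-0.208,0.008,0],0,1],[[-0.196,0.072,0],0,1],[[-0.164,0.129,0],0,1],[[-0.116,0.173,0],0,1],[[-0.057,0.201,0],0,1],[[0,0,0],0,1],[[0,0,0],0,1],[[0,0,0],0,1],[[0,0,0],0,1],[[0,0,0],0,1]]'
```

```text
t: 14.45
eef_pos: [585.3, -94.4, 107.9]
tcp_rot: [3.142, -0.003, 2.941]
ft_force: [-7.0, 3.3, 4.7]
opening: 0.182
grip_force: 30.0
```

```bash
python3 -m inch '[[[0.008,0.208,0],0,1],[[0.072,0.196,0],0,1],[[0.129,0.164,0],0,1],[[0.173,0.116,0],0,1],[[0.201,0.057,0],0,1],[[0.208,-0.008,0],0,1],[[0.196,-0.072,0],0,1],[[0.164,-0.129,0],0,1],[[0.116,-0.173,0],0,1],[[0.057,-0.201,0],0,1]]'
```

```text
t: 15.7
eef_pos: [508.9, -69.7, 108.0]
tcp_rot: [3.141, -0.002, 2.941]
ft_force: [1.4, 2.3, 0.9]
opening: 0.184
grip_force: 30.0
```

```bash
python3 -m inch '[[[-0.008,-0.208,0],0,1],[[-0.072,-0.196,0],0,1],[[-0.129,-0.164,0],0,1],[[-0.173,-0.116,0],0,1],[[-0.201,-0.057,0],0,1],[[-0.208,0.008,0],0,1],[[-0.196,0.072,0],0,1],[[-0.164,0.129,0],0,1],[[-0.116,0.173,0],0,1],[[-0.057,0.201,0],0,1]]' && python3 -m inch '[[[0.008,0.208,0],0,1],[[0.072,0.196,0],0,1],[[0.129,0.164,0],0,1],[[0.173,0.116,0],0,1],[[0.201,0.057,0],0,1],[[0.208,-0.008,0],0,1],[[0.196,-0.072,0],0,1],[[0.164,-0.129,0],0,1],[[0.116,-0.173,0],0,1],[[0.057,-0.201,0],0,1]]'
```

```text
t: 16.95
eef_pos: [585.6, -94.0, 107.8]
tcp_rot: [-3.142, -0.004, 2.941]
ft_force: [-12.5, 2.3, 7.7]
opening: 0.185
grip_force: 30.0
t: 18.2
eef_pos: [508.9, -69.6, 108.0]
tcp_rot: [3.141, -0.002, 2.941]
ft_force: [-0.1, 1.9, 1.3]
opening: 0.184
grip_force: 30.0
```

```bash
python3 -m inch '[[[-0.008,-0.208,0],0,1],[[-0.072,-0.196,0],0,1],[[-0.129,-0.164,0],0,1],[[-0.173,-0.116,0],0,1],[[-0.201,-0.057,0],0,1],[[0,0,0],0,1],[[0,0,0],0,1],[[0,0,0],0,1],[[0,0,0],0,1],[[0,0,0],0,1]]'
python3 - <<'E'
from h import *
p=eyes.read_camera('side')
a=p['pixels'][170:300,290:450]
cv2.imwrite('pics/g.png',cv2.resize(a[:,:,::-1],None,fx=4,fy=4,interpolation=3))
E
```

```text
t: 19.45
eef_pos: [536.1, -119.8, 108.0]
tcp_rot: [3.141, 0.0, 2.94]
ft_force: [2.0, 5.2, 0.9]
opening: 0.184
grip_force: 30.0
```

View pics/g.png

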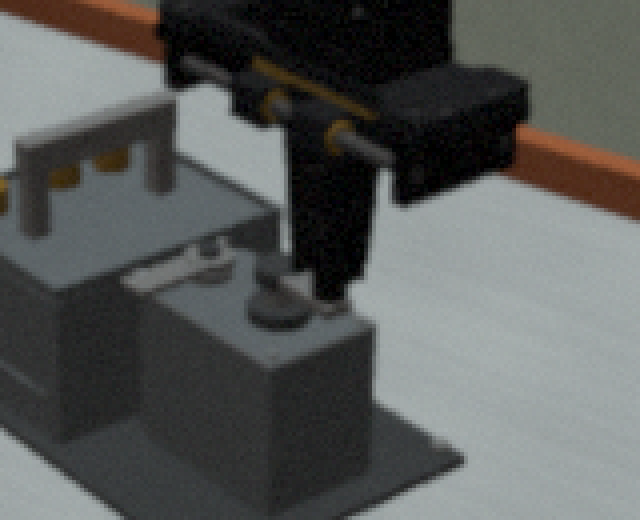

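The tongue now lies along the station's -x, clear of the lid. I'll release, lift, and check the handle's line and centre in the first pictures.

```bash
python3 -m inch '[[[0,0,0],0,-1],[[0,0,0],0,-1],[[0,0,0],0,-1],[[0,0,0],0,-1],[[0,0,0],0,-1],[[0,0,-0.3],0,-1],[[0,0,-0.3],0,-1],[[0,0,-0.4],0,-1],[[0,0,0],0,0.16],[[0,0,0],0,0.16]]'
python3 - <<'E'
from h import *
np.set_printoptions(precision=1,suppress=True)
p=eyes.read_camera("top");b=cv2.imread("pics/t0.png")
m=b.min(2)[155:212,262:290]; n,l,st,ce=cv2.connectedComponentsWithStats((m>125).astype(np.uint8))
j=1+np.argmax(st[1:,4]);print(st[j],ce[j])
ys,xs=np.where(l==j);W=np.array([atz(p,(y+155,x+262),150)[:2] for y,x in zip(ys,xs)])
(c,wh,a)=cv2.minAreaRect(W.astype(np.float32));print("handle top",c,wh,a,W.mean(0))
v=np.linalg.svd(W-W.mean(0))[2][0];print("axis angle",np.degrees(np.arctan2(v[1],v[0])),"tool x",np.degrees(env.state()["tcp_rot"][2]))
s=eyes.read_camera("side")
for q,pp in(("top",p),("side",s)):
  print(q,[(x["score"],atz(pp,x["centre"],140)) for x in eyes.spot_point("lid_handle",pp)[:1]])
E
```

```text
t: 20.75
eef_pos: [535.3, -119.9, 167.3]
tcp_rot: [3.141, -0.001, 2.94]
ft_force: [-0.4, -0.4, -0.4]
opening: 0.847
grip_force: 0.0Traceback (most recent call last):
  File "<stdin>", line 5, in <module>
    return _wrapfunc(a, 'argmax', axis=axis, out=out, **kwds)
    return bound(*args, **kwds)
ValueError: attempt to get argmax of an empty sequence
```

Run:
```python
from h import *
np.set_printoptions(precision=1,suppress=True)
p=eyes.read_camera("top");b=cv2.imread("pics/t0.png")
m=b.min(2)[160:212,266:286]; print(np.percentile(m,[5,50,80,90,98]))
for th in (95,105,115):
  n,l,st,ce=cv2.connectedComponentsWithStats((m>th).astype(np.uint8))
  if n<2: continue
  j=1+np.argmax(st[1:,4]);print(th,st[j])
  ys,xs=np.where(l==j);W=np.array([atz(p,(y+160,x+266),150)[:2] for y,x in zip(ys,xs)])
  (c,wh,a)=cv2.minAreaRect(W.astype(np.float32))
  v=np.linalg.svd(W-W.mean(0))[2][0];print("handle top",c,wh,a,W.mean(0),"axis",np.degrees(np.arctan2(v[1],v[0])))
print("tool x",np.degrees(env.state()["tcp_rot"][2]))
s=eyes.read_camera("side")
for q,pp in(("top",p),("side",s)):
  print(q,[(x["score"],atz(pp,x["centre"],140)) for x in eyes.spot_point("lid_handle",pp)[:1]])
```

```text
[21. 57. 71. 75. 80.]
tool x 168.46662837186446
top [(0.84, array([583.1,  68.7, 140. ]))]
side [(0.77, array([584.8,  62.9, 140. ]))]
```

Run:
```python
from h import *
np.set_printoptions(precision=1,suppress=True)
p=eyes.read_camera("top");b=cv2.imread("pics/t0.png")
m=b.min(2)[155:215,262:290]
for th in (64,67,70):
  n,l,st,ce=cv2.connectedComponentsWithStats((m>th).astype(np.uint8))
  j=1+np.argmax(st[1:,4]);print(th,st[j])
  ys,xs=np.where(l==j);W=np.array([atz(p,(y+155,x+262),150)[:2] for y,x in zip(ys,xs)])
  (c,wh,a)=cv2.minAreaRect(W.astype(np.float32))
  v=np.linalg.svd(W-W.mean(0))[2][0];print("handle top",c,wh,a,W.mean(0),"axis",np.degrees(np.arctan2(v[1],v[0])))
```

```text
64 [  5   5  16  45 268]
handle top (581.2076416015625, 65.48649597167969) (13.715141296386719, 97.81387329101562) 78.21239471435547 [580.7  65.4] axis 168.02383070606058
67 [  5   5  16  45 254]
handle top (581.2179565429688, 65.5635757446289) (13.56357192993164, 97.81181335449219) 78.28632354736328 [580.3  65.4] axis 168.18100804935008
70 [  5   5  16  45 216]
handle top (581.2660522460938, 65.42916870117188) (12.541847229003906, 97.82599639892578) 77.283935546875 [580.3  65.4] axis 168.05704574325523
```

The handle rectangle measures 13.7 x 97.8 mm, centre (580.5, 65.4), axis 168.1° against the tool's 168.5°, which fits the given sizes. I'll move over it with the fingers part-closed and descend.

```bash
python3 -m inch '[[[-0.02,0.53,0],0,0.16],[[-0.02,0.53,0],0,0.16],[[-0.02,0.53,0],0,0.16],[[-0.02,0.53,0],0,0.16],[[-0.02,0.53,0],0,0.16],[[-0.012,0.525,0],0,0.16],[[0,0,0],0,0.16],[[0,0,0],0,0.16],[[0,0,0],0,0.16],[[0,0,0],0,0.16]]'; python3 -c "
from h import *
p=eyes.read_camera('side')
a=p['pixels'][150:280,240:400]
cv2.imwrite('pics/i.png',cv2.resize(a[:,:,::-1],None,fx=4,fy=4,interpolation=3))"
```

```text
t: 22.3
eef_pos: [580.3, 64.6, 168.1]
tcp_rot: [3.142, 0.0, 2.939]
ft_force: [1.2, 0.2, -0.9]
opening: 0.421
grip_force: 0.0
```

View pics/i.png

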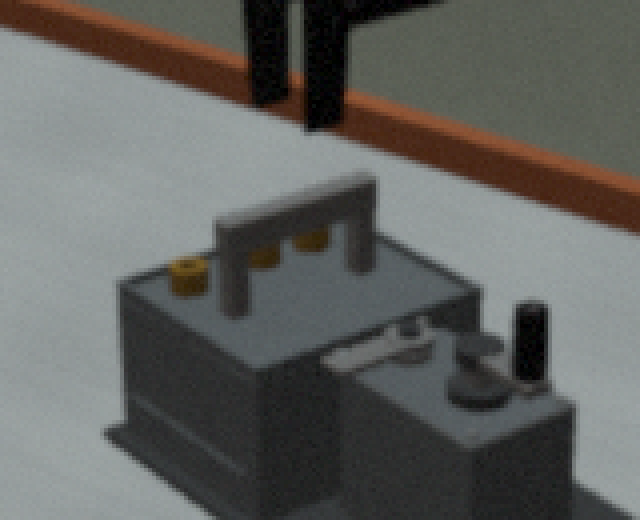

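The open fingers are centred over the handle bar (tips around (293,115), bar centre (297,200)); the tongue is clear and all three bushes stand. Descending and gripping.

```bash
python3 -m inch '[[[0,0.01,0.2],0,0.16],[[0,0,0.2],0,0.16],[[0,0,0.2],0,0.16],[[0,0,0.2],0,0.16],[[0,0,0.2],0,0.16],[[0,0,0.18],0,0.16],[[0,0,0],0,0.16],[[0,0,0],0,0.5],[[0,0,0],0,0.6],[[0,0,0],0,0.66]]'; python3 -m inch '[[[0,0,0],0,0.7],[[0,0,0],0,0.75],[[0,0,0],0,0.8],[[0,0,0],0,1],[[0,0,0],0,1],[[0,0,0],0,1],[[0,0,0],0,1],[[0,0,0],0,1],[[0,0,0],0,1],[[0,0,0],0,1]]'
```

```text
t: 23.6
eef_pos: [580.6, 65.9, 97.6]
tcp_rot: [3.141, 0.001, 2.94]
ft_force: [0.3, -1.0, -0.5]
opening: 0.19
grip_force: 0.0
t: 24.85
eef_pos: [580.5, 65.7, 97.4]
tcp_rot: [-3.142, 0.0, 2.94]
ft_force: [-1.7, -3.4, 4.8]
opening: 0.146
grip_force: 30.0
```

The opening of 13.9 mm equals the bar's width. Lifting gently.

```bash
python3 -m inch '[[[0,0,-0.01],0,1],[[0,0,-0.02],0,1],[[0,0,-0.04],0,1],[[0,0,-0.06],0,1],[[0,0,-0.08],0,1],[[0,0,-0.09],0,1],[[0,0,-0.09],0,1],[[0,0,-0.08],0,1],[[0,0,-0.05],0,1],[[0,0,-0.02],0,1]]'; python3 -c "
from h import *
p=eyes.read_camera('side')
a=p['pixels'][110:270,220:400]
cv2.imwrite('pics/j.png',cv2.resize(a[:,:,::-1],None,fx=3.5,fy=3.5,interpolation=3))"
```

```text
t: 26.1
eef_pos: [580.4, 65.9, 129.8]
tcp_rot: [3.141, 0.0, 2.94]
ft_force: [-0.4, 0.2, -3.4]
opening: 0.148
grip_force: 30.0
```

View pics/j.png

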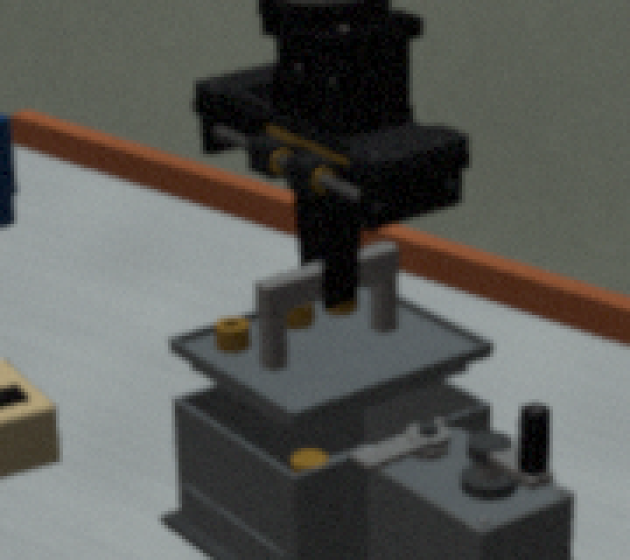

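The lid is level and clear of the bin, and the three bushes stand at (232,333), (298,315) and (342,305). The brass thing at (310,458) appears to be in the bin. Lifting the rest.

```bash
python3 -m inch '[[[0,0,-0.04],0,1],[[0,0,-0.08],0,1],[[0,0,-0.13],0,1],[[0,0,-0.16],0,1],[[0,0,-0.18],0,1],[[0,0,-0.17],0,1],[[0,0,-0.15],0,1],[[0,0,-0.11],0,1],[[0,0,-0.07],0,1],[[0,0,-0.03],0,1]]'; python3 -m inch '[[[0,0,0],0,1],[[0,0,0],0,1],[[0,0,0],0,1],[[0,0,0],0,1],[[0,0,0],0,1],[[0,0,0],0,1],[[0,0,0],0,1],[[0,0,0],0,1],[[0,0,0],0,1],[[0,0,0],0,1]]'
python3 - <<'E'
from h import *
np.set_printoptions(precision=1,suppress=True)
T=eyes.read_camera("top");S=eyes.read_camera("side")
a=eyes.spot_point("lid",T);b=eyes.spot_point("lid",S);g=eyes.spot_point("lid_handle",S)
print([atz(T,x["centre"],190) for x in a[:1]],[atz(S,x["centre"],190) for x in b[:1]],[atz(S,x["centre"],240) for x in g[:1]])
for P in(T,S): print([(round(x["score"],2),np.round(x["centre"]),atz(P,x["centre"],194)) for x in eyes.spot_point("bush1",P)[:4]])
s=env.state();print(s["t"],s["eef_pos"],s["opening"],s["grip_force"],s["ft_force"])
E
```

```text
t: 27.4
eef_pos: [580.4, 65.9, 197.0]
tcp_rot: [3.141, -0.0, 2.94]
ft_force: [-0.2, -0.3, -4.8]
opening: 0.145
grip_force: 30.0
t: 28.65
eef_pos: [580.4, 65.9, 196.8]
tcp_rot: [3.141, 0.0, 2.94]
ft_force: [0.7, -0.5, -3.8]
opening: 0.149
grip_force: 30.0
[] [array([570.2,  62.7, 190. ])] [array([576. ,  63.4, 240. ])]
[]
[(0.59, array([170., 313.]), array([619. , 102.5, 194. ])), (0.57, array([182., 285.]), array([532.1, 102. , 194. ])), (0.49, array([172., 301.]), array([593.8, 115.2, 194. ]))]
29.0 [580.4  65.9 196.8] 0.1431850017017881 29.99674916267395 [-0.7  0.9 -3.4]
```

The lid is 99 mm up, the load of about 4 N fits lid plus bushes, and all three bushes are detected. Handing in.

```bash
python3 -c "
from cell import env
print(env.job_done())"
```

```text
the job is handed in; nothing more can be done
None
```

The crank is wound two full turns and the tongue is off the lid; I handed the job in with the lid held level and steady about 99 mm above its seat and the three bushes standing in its tray, but no verdict was returned.

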